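# Load the swing-out centrifuge rotor in balance

## Task

The swing-out centrifuge rotor stands on its bench stand, ready to be loaded for a spin. Stand the four small amber bottles in its four buckets, one in each and down on the floor of its bucket, so that the rotor balances: the two full bottles with red caps straight across the hub from each other, and the two half-full ones with blue caps straight across from each other. Keep the bottles upright all the way, and leave the large white bottle where it is.

Things in the scene. Friction and masses are not known exactly. Their poses are not given: they have to be found in the camera images.
- bottle_red_a: small amber glass bottle with a red screw cap (full, about 60 g), one of two alike, interchangeable with its twin. Round body 34 mm in diameter, shoulder up to 52 mm, cap 22 mm in diameter from 51 to 62 mm (top). Stands on the table at the start. Origin: centre of its underside; z up along its axis. Grip the body about 45 mm above its underside, or the cap
- bottle_red_b: small amber glass bottle with a red screw cap (full, about 60 g), one of two alike, interchangeable with its twin. Round body 34 mm in diameter, shoulder up to 52 mm, cap 22 mm in diameter from 51 to 62 mm (top). Stands on the table at the start. Origin: centre of its underside; z up along its axis. Grip the body about 45 mm above its underside, or the cap
- bottle_blue_a: small amber glass bottle with a blue screw cap (half full, about 40 g), one of two alike, interchangeable with its twin. Round body 34 mm in diameter, shoulder up to 52 mm, cap 22 mm in diameter from 51 to 62 mm (top). Stands on the table at the start. Origin: centre of its underside; z up along its axis. Grip the body about 45 mm above its underside, or the cap
- bottle_blue_b: small amber glass bottle with a blue screw cap (half full, about 40 g), one of two alike, interchangeable with its twin. Round body 34 mm in diameter, shoulder up to 52 mm, cap 22 mm in diameter from 51 to 62 mm (top). Stands on the table at the start. Origin: centre of its underside; z up along its axis. Grip the body about 45 mm above its underside, or the cap
- bucket_1: one of four equal round aluminium buckets of the rotor, with one black dot on the tab on its outer rim. Open cup, 50 mm inside, 62 mm outside diameter, 22 mm deep. Origin: its centre at trunnion height, 16 mm above its flat inner floor, 34 mm above the table, 6 mm below the rim; x away from the hub, z up. Straight across the hub from bucket_3, 150 mm apart. Springs back upright if rocked (0.1 rad at most)
- bucket_2: one of four equal round aluminium buckets of the rotor, with two black dots on the tab on its outer rim. Open cup, 50 mm inside, 62 mm outside diameter, 22 mm deep. Origin: its centre at trunnion height, 16 mm above its flat inner floor, 34 mm above the table, 6 mm below the rim; x away from the hub, z up. Straight across the hub from bucket_4, 150 mm apart. Springs back upright if rocked (0.1 rad at most)
- bucket_3: one of four equal round aluminium buckets of the rotor, with three black dots on the tab on its outer rim. Open cup, 50 mm inside, 62 mm outside diameter, 22 mm deep. Origin: its centre at trunnion height, 16 mm above its flat inner floor, 34 mm above the table, 6 mm below the rim; x away from the hub, z up. Straight across the hub from bucket_1, 150 mm apart. Springs back upright if rocked (0.1 rad at most)
- bucket_4: one of four equal round aluminium buckets of the rotor, with four black dots on the tab on its outer rim. Open cup, 50 mm inside, 62 mm outside diameter, 22 mm deep. Origin: its centre at trunnion height, 16 mm above its flat inner floor, 34 mm above the table, 6 mm below the rim; x away from the hub, z up. Straight across the hub from bucket_2, 150 mm apart. Springs back upright if rocked (0.1 rad at most)
- rotor (a joint): turn of the rotor about the vertical, rad, counter-clockwise from above. A grey cross 226 mm in diameter over the buckets' tabs, with four forked arms, the buckets between them, and a black knob (26 mm wide, top 63 mm above the table) on its hub. Its stand is fixed; it turns stiffly (0.12 N m), stays where it is left, and starts at any angle
- bottle_buffer: large white bottle with a green screw cap, 51 mm in diameter, 98 mm tall; too wide for a bucket. Bystander, loose. Origin: centre of its underside; z up
Not all that is in view belongs to the job. What is shaped like the bottle_blue_b but grey or purple is not meant.

How it is judged (in metres and radians):
At the end, for the whole second after the job is handed in: Each amber bottle is in a bucket of its own, within 12 mm of its centre and 6 mm of its floor height, upright within 0.15 rad, at rest; the red-capped two in opposite buckets (1 and 3, or 2 and 4), the blue-capped two likewise; the white bottle within 20 mm of its start and upright ((((horizontal distance between bottle_red_a and bucket_1 below 0.012 m and z of bottle_red_a in the frame of bucket_1 between -0.022 and -0.01 m) and (horizontal distance between bottle_red_b and bucket_3 below 0.012 m and z of bottle_red_b in the frame of bucket_3 between -0.022 and -0.01 m)) or ((horizontal distance between bottle_red_a and bucket_3 below 0.012 m and z of bottle_red_a in the frame of bucket_3 between -0.022 and -0.01 m) and (horizontal distance between bottle_red_b and bucket_1 below 0.012 m and z of bottle_red_b in the frame of bucket_1 between -0.022 and -0.01 m)) or ((horizontal distance between bottle_red_a and bucket_2 below 0.012 m and z of bottle_red_a in the frame of bucket_2 between -0.022 and -0.01 m) and (horizontal distance between bottle_red_b and bucket_4 below 0.012 m and z of bottle_red_b in the frame of bucket_4 between -0.022 and -0.01 m)) or ((horizontal distance between bottle_red_a and bucket_4 below 0.012 m and z of bottle_red_a in the frame of bucket_4 between -0.022 and -0.01 m) and (horizontal distance between bottle_red_b and bucket_2 below 0.012 m and z of bottle_red_b in the frame of bucket_2 between -0.022 and -0.01 m))) and (((horizontal distance between bottle_blue_a and bucket_1 below 0.012 m and z of bottle_blue_a in the frame of bucket_1 between -0.022 and -0.01 m) and (horizontal distance between bottle_blue_b and bucket_3 below 0.012 m and z of bottle_blue_b in the frame of bucket_3 between -0.022 and -0.01 m)) or ((horizontal distance between bottle_blue_a and bucket_3 below 0.012 m and z of bottle_blue_a in the frame of bucket_3 between -0.022 and -0.01 m) and (horizontal distance between bottle_blue_b and bucket_1 below 0.012 m and z of bottle_blue_b in the frame of bucket_1 between -0.022 and -0.01 m)) or ((horizontal distance between bottle_blue_a and bucket_2 below 0.012 m and z of bottle_blue_a in the frame of bucket_2 between -0.022 and -0.01 m) and (horizontal distance between bottle_blue_b and bucket_4 below 0.012 m and z of bottle_blue_b in the frame of bucket_4 between -0.022 and -0.01 m)) or ((horizontal distance between bottle_blue_a and bucket_4 below 0.012 m and z of bottle_blue_a in the frame of bucket_4 between -0.022 and -0.01 m) and (horizontal distance between bottle_blue_b and bucket_2 below 0.012 m and z of bottle_blue_b in the frame of bucket_2 between -0.022 and -0.01 m))) and angle between each of bottle_red_a, bottle_red_b, bottle_blue_a, bottle_blue_b, bottle_buffer's own z axis and vertical below 0.15 rad and linear speed of each of bottle_red_a, bottle_red_b, bottle_blue_a, bottle_blue_b below 0.03 m/s and angular speed of each of bottle_red_a, bottle_red_b, bottle_blue_a, bottle_blue_b below 0.3 rad/s and distance of bottle_buffer from where it was at the start of the episode below 0.02 m); the robot touches nothing.
It fails at once if an amber bottle was tipped by more than 0.7 rad (angle between any of bottle_red_a, bottle_red_b, bottle_blue_a, bottle_blue_b's own z axis and vertical above 0.7 rad).
It fails at once if the large white bottle was moved by more than 20 mm or tipped (distance of bottle_buffer from where it was at the start of the episode above 0.02 m or angle between bottle_buffer's own z axis and vertical above 0.4 rad).
It also fails if it takes over 93 s, if anything falls off the work surface, if the arm or the gripper's body presses on something with over 40 N, if the wrist force passes 120 N, or if a joint passes its speed limit or range.

## Robot

A 6-joint arm with a two-finger parallel gripper is mounted at the origin on the work surface; the furniture and walls round the work are solid. World frame = base frame: x ahead of the robot, y to its left, z up, the work surface at z = 0. Lengths are in mm, angles in rad, forces in N, time in s.
With the tool pointing down it reaches from about 275 to 1000 mm from the base axis. Payload 8.4 kg.
Tool frame: the origin (TCP) lies at the very end of the fingers, on their centre line; the grasp point (between the pads) lies r.hold_point_z behind it (r.hold_point_z is the distance from the TCP to the grasp point, in mm); x points along the fingers, z is the direction in which the jaws open and shut, and the axes are right-handed (so a half turn about x gives the same grasp; the last joint's range is limited). The gripper opens to 85 mm and grips with 20 to 120 N. Pads are 22 mm wide; open, the fingers measure 114 mm over their backs; the gripper's body (76 mm by 85 mm) begins 54 mm behind the grasp point. The pads swing forward as they close: fully open they stand 13 mm farther back than shut.
Start: joints at [-1.286, 0.353, 1.633, -0, 1.155, -0.002], TCP at [176.801, -599.474, 231.281] pointing down, gripper open.
Joint ranges: [-2.63, 2.63], [-0.92, 2.1], [0.06, 2.66], [-1.3, 4.44], [0, 2.69], [-3.02, 3.02]. Speed limits (rad/s): [2.22, 2.22, 2.79, 3.14, 3.14, 3.14].

## Interface

Orientations are given as [roll, pitch, yaw] about the fixed x, y, z axes, in that order (R = Rz(yaw) Ry(pitch) Rx(roll)).
In Python, from rig import r gives the robot as it stands.
- The arm moves only by the tool jog_arm, never from a script. Its argument "series" is a list of rows, each a list of 7 numbers: the turn, a rotation vector about the tool's x, y, z in degrees, then the shift along the tool's x, y, z in cm, then the opening, from 0 (shut) to 1 (fully open). In form: [[wx, wy, wz, tx, ty, tz, fingers], ...]. A call has 1 to 20 rows; each row shifts and turns the commanded pose from where the row before left it, along the tool's axes as they then stand; what a row does not reach is not made up. A row lasts 1/10 s, in which the tool goes at most 50 mm and 8.59 degrees, less where a joint would pass 70% of its speed; a pose out of reach is approached as far as the arm can. A call with a gripper value outside its range is refused whole. The fingers move at their own pace and stop on an object; "force" is the grip in N (left out, the last holds). Time passes only in rows, so rows that do not move let the fingers close. It gives the time, the measured TCP pose, the force and the opening at its end, in the units of the state.
- r.sense(): the state, without advancing time (a new reading comes with each control period).
- r.grab_frame(name): name is "scene" or "top" or "wrist"; returns (picture, depth): 480x640x3 uint8, red, green, blue; 480x640 float32, mm along the optical axis (not along the pixel's ray), 0 where there is no reading.
- r.get_calibration(name): a dict with "mtx" (3x3 intrinsics, pixels), "position" and "rotation" of the camera in the world; the wrist camera has in their place "mount" (4x4, takes a point from camera to tool coordinates, whose origin is the TCP and whose axes are the tool frame's). Camera axes: x right, y down, z forward; pixel columns grow to the right and rows downward; lengths in mm; the calibration is good to about 2 mm. A picture is of the moment at which its call begins: read the wrist's pose just before it. get_calibration takes no time and is no camera call.
- r.sign_off(): hands the job in, once; it reports no verdict.
The state is a dict: "clock": time; "qpos": joint angles; "qvel": joint speeds; "joint_efforts": joint torques, N m; "eef_pos": TCP position; "tcp_rot": TCP orientation; "contact_force": force on the tool from outside, world axes, zero at the start; "wrist_torque": the same for the moment, N m; "opening": opening from 0.0 (shut) to 1.0 (fully open).
Only numpy, scipy, OpenCV 4.12 (cv2) and the standard library are available. Lean on these libraries where they do the work, as an engineer would, in place of code of your own. Each camera call takes 0.05 s, during which the arm holds its last target.

## Working session

There is one attempt and no reset: what is moved stays moved. The work goes in short steps, Python scripts to look and compute and a tool call to move; the robot and the scene stay as the last step left them, time stands still between calls to the robot, and variables do not carry over. Pictures are saved under pics/ and viewed, and the job is handed in when it is done.

Besides the shell and the picture viewer there is one more tool, called in YAML: its name, and indented under it one key for each argument. jog_arm: Moves the arm, as the interface text tells. Its arguments: {"type":"object","properties":{"series":{"type":"array"},"force":{"type":"number"}},"required":["series"]}

```bash
ls; mkdir -p pics
python3 - <<'E'
from rig import r
import cv2,numpy as np
s=r.sense();print(s); print(r.hold_point_z)
for n in("scene","top"):
    p,d=r.grab_frame(n);cv2.imwrite(f"pics/{n}0.png",p[:,:,::-1]);np.savez(f"{n}0.npz",p=p,d=d)
    print(n,r.get_calibration(n))
print(r.get_calibration("wrist"))
E
```

```text
pics
{'clock': 0.0, 'qpos': array([-1.28639848e+00,  3.53666001e-01,  1.63415187e+00,  1.02969882e-05,
        1.15523209e+00, -2.43203347e-03]), 'qvel': array([-0.00126997,  0.00076841,  0.00110389, -0.00059125, -0.00107193,
        0.00122279]), 'joint_efforts': array([-2.22220493e-03, -6.05258489e+01, -3.42068696e+01, -3.19192368e-04,
        9.41037841e-03, -7.14289907e-07]), 'eef_pos': array([ 176.66457272, -598.99187555,  230.5429619 ]), 'tcp_rot': array([3.13270049, 1.56933899, 1.84872988]), 'contact_force': array([ 0.02973258, -0.0727846 , -0.30238906]), 'wrist_torque': array([ 0.0078133 , -0.01279721, -0.00336169]), 'opening': 0.9970634641976849}
18.700000000000003
scene {'mtx': array([[542.21255583,   0.        , 311.67386698],
       [  0.        , 542.21255583, 239.49464612],
       [  0.        ,   0.        ,   1.        ]]), 'position': array([114.32287987, 496.93196733, 678.50392789]), 'rotation': array([-2.30737576,  0.00287036, -2.45352557])}
top {'mtx': array([[468.42388511,   0.        , 320.01202084],
       [  0.        , 468.42388511, 242.57247881],
       [  0.        ,   0.        ,   1.        ]]), 'position': array([ 413.04064543,  -38.82684354, 1001.08269922]), 'rotation': array([-3.01809505,  0.00903921, -1.54654905])}
{'mtx': array([[421.33612296,   0.        , 324.19415887],
       [  0.        , 421.33612296, 235.31112648],
       [  0.        ,   0.        ,   1.        ]]), 'mount': array([[-5.97703321e-04, -3.16291033e-01,  9.48662019e-01,
        -1.44026465e+02],
       [ 2.66448849e-04, -9.48662205e-01, -3.16290927e-01,
         8.16516307e+01],
       [ 9.99999786e-01,  6.37217652e-05,  6.51293931e-04,
         9.05369462e-01],
       [ 0.00000000e+00,  0.00000000e+00,  0.00000000e+00,
         1.00000000e+00]])}
```

View pics/top0.png

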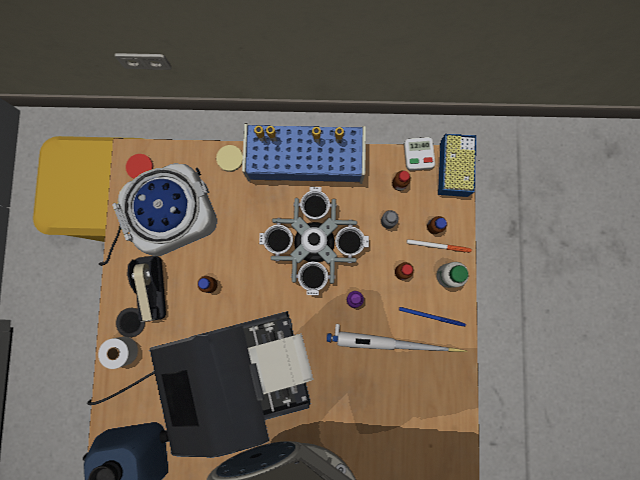

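View pics/scene0.png

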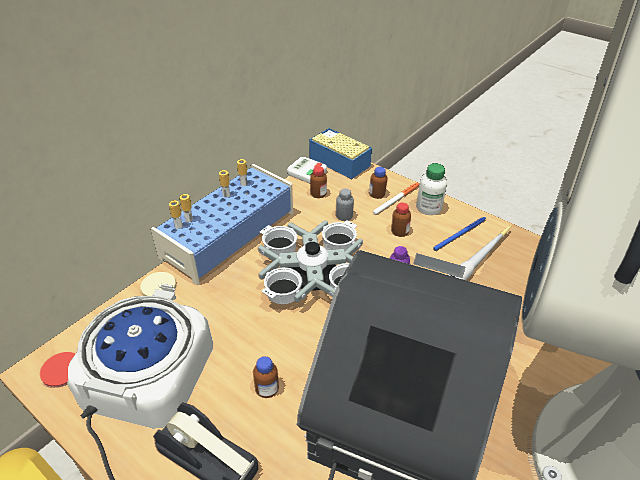

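Candidates (top view): the red caps are at (402,180) and (404,269), the blue caps at (437,225) and (206,284). Not meant: the grey bottle (390,218), the purple one (355,298), the red disc (138,165) and the large white bottle with green cap (457,275).

```bash
cat > h.py <<'E'
import numpy as np,cv2
from scipy.spatial.transform import Rotation as R
from rig import r
def cam(n,s=None):
    c=r.get_calibration(n);K=c["mtx"]
    if n=="wrist":
        M=c["mount"];Rt=R.from_euler('xyz',s["tcp_rot"]).as_matrix()
        return K,Rt@M[:3,:3],Rt@M[:3,3]+s["eef_pos"]
    return K,R.from_euler('xyz',c["rotation"]).as_matrix(),np.array(c["position"])
def ray(C,uv,z):
    K,Rm,p=C;d=Rm@np.linalg.inv(K)@np.array([uv[0],uv[1],1.])
    return p+d*(z-p[2])/d[2]
def proj(C,P):
    K,Rm,p=C;q=K@(Rm.T@(np.array(P)-p));return q[:2]/q[2]
def tri(C1,u1,C2,u2):
    A=[];b=[]
    for C,u in((C1,u1),(C2,u2)):
        d=C[1]@np.linalg.inv(C[0])@np.array([u[0],u[1],1.]);d/=np.linalg.norm(d);M=np.eye(3)-np.outer(d,d);A.append(M);b.append(M@C[2])
    x=np.linalg.lstsq(np.vstack(A),np.hstack(b),rcond=None)[0];return x
def blobs(p,lo,hi,amin=20):
    h=cv2.cvtColor(p,cv2.COLOR_RGB2HSV)
    m=cv2.inRange(h,np.array(lo),np.array(hi))
    if lo[0]==0:m|=cv2.inRange(h,np.array((170,)+tuple(lo[1:])),np.array((179,)+tuple(hi[1:])))
    n,l,st,c=cv2.connectedComponentsWithStats(m)
    return [(c[i].round(1),st[i,4],st[i,2:4]) for i in range(1,n) if st[i,4]>=amin]
RED=((0,170,90),(6,255,255));BLUE=((108,120,70),(125,255,255))
E
python3 - <<'E'
from h import *
s=r.sense();print(R.from_euler('xyz',s["tcp_rot"]).as_matrix().round(3))
for n in("top","scene"):
    f=np.load(n+"0.npz");p,d=f["p"],f["d"];C=cam(n);print(n)
    for nm,c in(("red",RED),("blue",BLUE)):
        for b in blobs(p,*c): 
            u=b[0]; print(nm,u,b[1:],ray(C,u,62).round(1),d[int(u[1]),int(u[0])])
f=np.load("top0.npz");p,d=f["p"],f["d"]
cv2.imwrite("pics/rot.png",cv2.resize(p[170:310,240:390,::-1],None,fx=4,fy=4,interpolation=cv2.INTER_CUBIC))
cv2.imwrite("pics/bot.png",cv2.resize(p[150:310,340:490,::-1],None,fx=4,fy=3.7,interpolation=cv2.INTER_CUBIC))
C=cam("top");K,Rm,t=C
print("knob",ray(C,(314,239),63))
for u in((152,285),(200,400),(280,365),(457,165),(420,153),(305,155),(165,200)):
    z=d[u[1],u[0]];P=Rm@(np.linalg.inv(K)@[u[0],u[1],1]*z)+t;print(u,P.round(0))
E
```

```text
[[-0.     0.959  0.283]
 [ 0.001  0.283 -0.959]
 [-1.    -0.    -0.001]]
top
red [138.  164.7] (np.int32(437), array([26, 24], dtype=int32)) [683.1 353.2  62. ] 1030.5433
red [427.5 159.5] (np.int32(32), array([8, 4], dtype=int32)) [ 707.  -244.8   62. ] 1011.2386
red [403.8 175.5] (np.int32(80), array([11, 10], dtype=int32)) [ 672.1 -196.2   62. ] 962.3351
red [407.  268.9] (np.int32(88), array([11, 11], dtype=int32)) [ 480.3 -203.    62. ] 938.3513
blue [264.7 129.7] (np.int32(26), array([ 8, 14], dtype=int32)) [763.8  93.5  62. ] 968.0019
blue [159.6 204.9] (np.int32(1696), array([53, 53], dtype=int32)) [599.5 302.7  62. ] 922.0917
blue [440.5 222.6] (np.int32(86), array([10, 11], dtype=int32)) [ 575.8 -270.6   62. ] 947.4466
blue [203. 283.] (np.int32(87), array([11, 11], dtype=int32)) [442.4 204.9  62. ] 937.0702
blue [432.  316.4] (np.int32(233), array([66, 19], dtype=int32)) [ 387.4 -252.5   62. ] 979.31824
blue [328.5 337.3] (np.int32(28), array([4, 8], dtype=int32)) [341.7 -48.8  62. ] 962.4655
blue [334.9 337.9] (np.int32(24), array([5, 5], dtype=int32)) [340.9 -61.4  62. ] 959.5226
scene
red [ 68.8 366.1] (np.int32(29), array([ 8, 28], dtype=int32)) [639.7 376.3  62. ] 728.8423
blue [379.5 171.5] (np.int32(87), array([11, 10], dtype=int32)) [ 570.5 -264.8   62. ] 1064.0482
blue [459.1 233.1] (np.int32(238), array([52, 34], dtype=int32)) [ 362.2 -199.4   62. ] 1007.95483
blue [136.2 340.1] (np.int32(3228), array([81, 65], dtype=int32)) [604.8 291.8  62. ] 721.9605
blue [264.1 364.5] (np.int32(208), array([17, 16], dtype=int32)) [437.6 207.6  62. ] 732.05585
knob [536.23877749 -15.20701544  63.        ]
(152, 285) [437. 321.  24.]
(200, 400) [253. 154. 238.]
(280, 365) [288.  44.  76.]
(457, 165) [ 700. -309.   49.]
(420, 153) [ 734. -238.   19.]
(305, 155) [709.   8.  68.]
(165, 200) [604. 282.  92.]
```

View pics/rot.png

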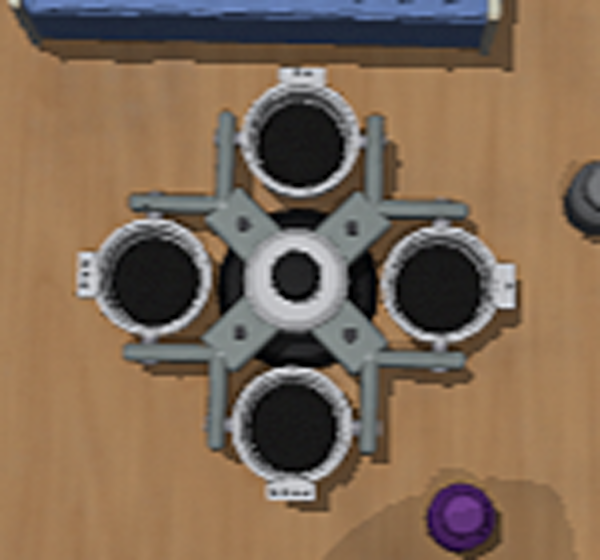

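View pics/bot.png

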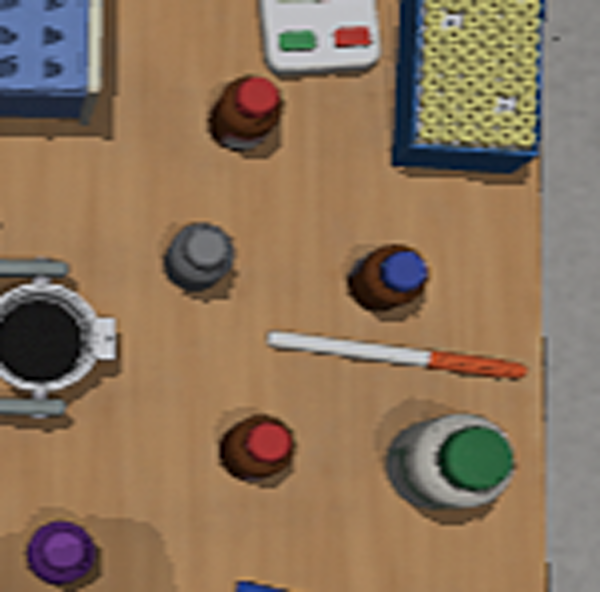

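The first crop shows all four buckets in line with x/y (1 dot right, 3 left). The second shows red-capped amber bottles at top pixels (402,180) and (404,269), blue at (437,225), with grey at (390,218) clearly different. The two views disagree by about 5 mm, so I'll measure with the wrist camera.

Run:
```python
from h import *
C=cam("top");K,Rm,t=C
f=np.load("top0.npz");d=f["d"]
v,u=np.mgrid[0:480,0:640]
P=(np.linalg.inv(K)@np.stack([u.ravel()*d.ravel(),v.ravel()*d.ravel(),d.ravel()])).T@Rm.T+t
for x in range(200,480,20):
    print(x,[int(P[(abs(P[:,0]-x)<10)&(abs(P[:,1]-y)<10),2].max(initial=-1)) for y in range(-40,360,20)])
for u in((315.25,204.25),(278,239.75),(350,241.25),(313.25,276.25)): print(ray(C,u,40).round(1))
```

```text
200 [434, 434, 421, 405, 390, 340, 247, 249, 249, 245, 229, 217, 201, 184, 161, -1, -1, 4, 5, 5]
220 [445, 432, 77, 77, 235, 245, 247, 248, 248, 246, 236, 223, 206, 189, 168, -1, -1, 5, 5, 5]
240 [5, 29, 80, 78, 80, 244, 246, 247, 249, 246, 241, 227, 210, 193, 176, -1, -1, 4, 11, 11]
260 [4, 71, 78, 78, 80, 248, 245, 248, 248, 248, 244, 232, 215, 198, 181, 159, -1, -1, 10, 6]
280 [5, 70, 77, 78, 79, 248, 244, 246, 248, 248, 247, 233, 220, 204, 185, 165, -1, -1, 4, 6]
300 [6, 65, 76, 77, 80, 246, 243, 245, 248, 248, 246, 236, 222, 205, 187, 171, -1, -1, 5, 53]
320 [5, 6, 75, 77, 79, 244, 244, 246, 248, 248, 248, 242, 228, 210, 191, 177, 152, 6, 5, 6]
340 [22, 5, 75, 78, 77, 78, 238, 245, 247, 249, 247, 245, 230, 212, 195, 5, 6, 6, 6, 7]
360 [5, 4, 5, 68, 77, 79, 234, 245, 247, 247, 247, 245, 5, 6, 5, 5, 5, 40, 46, 40]
380 [5, 5, 7, 62, 78, 79, 78, 239, 5, 5, 5, 5, 4, 5, 5, 6, 6, 40, 52, 50]
400 [5, 5, 5, 5, 26, 4, 6, 5, 6, 8, 5, 5, 7, 4, 5, 5, 5, 28, 56, 57]
420 [1001, 44, 43, 5, 7, 5, 6, 5, 6, 5, 5, 5, 49, 48, 5, 5, 7, 39, 65, 64]
440 [43, 44, 43, 44, 5, 4, 6, 6, 4, 7, 5, 50, 66, 64, 4, 6, 7, 62, 70, 70]
460 [44, 24, 39, 44, 5, 6, 5, 4, 5, 6, 5, 24, 65, 47, 5, 6, 5, 66, 73, 72]
[612.5 -15.3  40. ]
[536.   59.9  40. ]
[536.3 -89.2  40. ]
[462.2 -15.1  40. ]
```

jog_arm:
  series:
    - [0, 0, 0, -1, 3.2, -2.5, 1]
    - [0, 0, 0, -1, 3.2, -2.5, 1]
    - [0, 0, 0, -1, 3.2, -2.5, 1]
    - [0, 0, 0, -1, 3.2, -2.5, 1]
    - [0, 0, 0, -1, 3.2, -2.5, 1]
    - [0, 0, 0, -1, 3.2, -2.5, 1]
    - [0, 0, 0, -1, 3.2, -2.5, 1]
    - [0, 0, 0, 0, 3.2, -2.5, 1]
    - [0, 0, 0, 0, 3.2, -2.5, 1]
    - [0, 0, 0, 0, 3.2, -2.5, 1]
    - [0, 0, 0, 0, 3.2, -2.5, 1]
    - [0, 0, 0, 0, 3.2, -2.5, 1]
    - [0, 0, 0, 0, 3.2, -2.5, 1]
    - [0, 0, 0, 0, 3.2, -2.5, 1]
    - [5.5, 0, 0, 0, 0, 0, 1]
    - [5.5, 0, 0, 0, 0, 0, 1]
    - [5.4, 0, 0, 0, 0, 0, 1]
    - [0, 0, 0, 0, 0, 0, 1]
    - [0, 0, 0, 0, 0, 0, 1]
  force: 40

```text
clock: 2.0
eef_pos: [507.3, -137.0, 301.1]
tcp_rot: [-1.869, 1.57, 2.846]
contact_force: [-0.7, 0.8, -0.4]
opening: 1.003
```

Run:
```python
from h import *
s=r.sense();print(s["qpos"].round(3),s["eef_pos"]);print(R.from_euler('xyz',s["tcp_rot"]).as_matrix().round(3))
p,d=r.grab_frame("wrist");np.savez("w1.npz",p=p,d=d,e=s["eef_pos"],t=s["tcp_rot"])
cv2.imwrite("pics/w1.png",p[:,:,::-1])
C=cam("wrist",s)
for nm,c in(("red",RED),("blue",BLUE)):
    for b in blobs(p,*c,60): print(nm,b,ray(C,b[0],62).round(1))
```

```text
[-0.267  0.134  1.762  0.     1.246  1.301] [ 507.34391407 -137.02956587  301.06679036]
[[-0.     1.     0.003]
 [ 0.     0.003 -1.   ]
 [-1.    -0.    -0.   ]]
red (array([394. , 216.6]), np.int32(324), array([21, 21], dtype=int32)) [ 480.3 -204.    62. ]
blue (array([477. , 110.8]), np.int32(527), array([27, 27], dtype=int32)) [ 576.5 -271.1   62. ]
blue (array([431.9, 282.4]), np.int32(629), array([119,  29], dtype=int32)) [ 412.4 -245.6   62. ]
blue (array([247.4, 323.5]), np.int32(93), array([ 8, 14], dtype=int32)) [365.4 -59.4  62. ]
blue (array([257.5, 329. ]), np.int32(70), array([8, 9], dtype=int32)) [359.  -69.5  62. ]
```

View pics/w1.png

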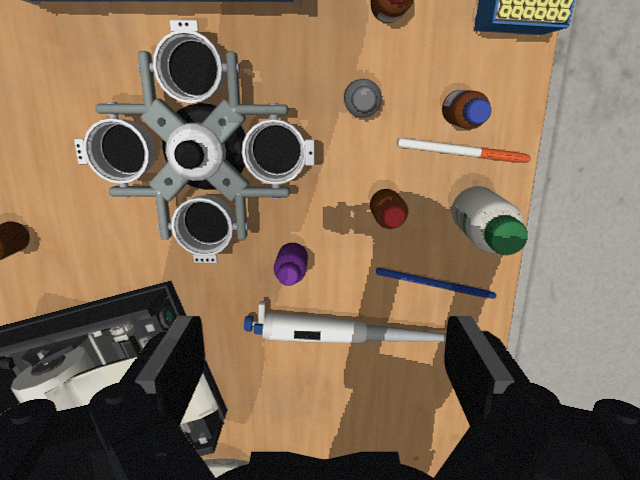

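The wrist picture shows red at (394,217) and blue at (477,111), both agreeing with the top view within 1 mm. Hub is near (536,-15), with buckets aligned to the axes. First grasp: the near red bottle, (480,-203.5).

jog_arm:
  series:
    - [0, 0, 0, 4, -0.9, 2.2, 0.85]
    - [0, 0, 0, 4, -0.9, 2.2, 0.85]
    - [0, 0, 0, 4, -0.9, 2.25, 0.85]
    - [0, 0, 0, 4.5, 0, 0, 0.85]
    - [0, 0, 0, 4.5, 0, 0, 0.85]
    - [0, 0, 0, 3.5, 0, 0, 0.85]
    - [0, 0, 0, 2, 0, 0, 0.85]
    - [0, 0, 0, 0.9, 0, 0, 0.85]
    - [0, 0, 0, 0, 0, 0, 0.85]
    - [0, 0, 0, 0, 0, 0, 0.3]
    - [0, 0, 0, 0, 0, 0, 0.3]
    - [0, 0, 0, 0, 0, 0, 0.3]
    - [0, 0, 0, 0, 0, 0, 0.3]
    - [0, 0, 0, 0, 0, 0, 0.3]
  force: 40

```text
clock: 3.45
eef_pos: [481.5, -203.9, 28.8]
tcp_rot: [1.181, 1.568, -0.389]
contact_force: [-1.7, 0.2, 8.0]
opening: 0.366
```

Run:
```python
from h import *
s=r.sense();print(s["qpos"].round(3),s["eef_pos"],s["opening"],s["contact_force"])
p,d=r.grab_frame("wrist");cv2.imwrite("pics/w2.png",p[:,:,::-1])
```

```text
[-0.403  0.483  1.995  0.     0.66   1.167] [ 481.53664019 -203.9099504    28.76585636] 0.36643795558334274 [-1.72895275  0.16032285  8.00668327]
```

View pics/w2.png

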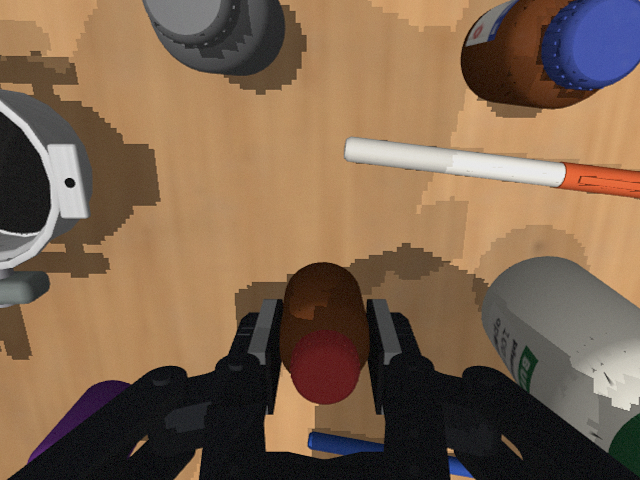

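jog_arm:
  series:
    - [0, 0, 0, -2, 0, 0, 0.3]
    - [0, 0, 0, -4, 0, 0, 0.3]
    - [0, 0, 0, -4, 0, 0, 0.3]
    - [0, 0, 0, 0, 1.2, -2.4, 0.3]
    - [0, 0, 0, 0, 1.8, -3.6, 0.3]
    - [0, 0, 0, 0, 1.5, -3.4, 0.3]
    - [0, 0, 0, 0, 1, -2, 0.3]
    - [0, 0, 0, 0, 0, 0, 0.3]
    - [0, 0, 0, 0, 0, 0, 0.3]

```text
clock: 4.4
eef_pos: [535.5, -89.3, 127.8]
tcp_rot: [1.031, 1.57, -0.538]
contact_force: [-0.4, -0.5, -0.4]
opening: 0.367
```

Run:
```python
from h import *
s=r.sense();print(s["qpos"].round(3),s["eef_pos"],s["opening"],s["contact_force"])
p,d=r.grab_frame("wrist");cv2.imwrite("pics/w3.png",p[:,:,::-1])
p,d=r.grab_frame("scene");cv2.imwrite("pics/s3.png",p[:,:,::-1])
```

```text
[-0.168  0.352  1.901 -0.     0.889  1.401] [535.5446083  -89.31827766 127.78674178] 0.3673208669838604 [-0.36608682 -0.4761993  -0.38958903]
```

View pics/w3.png

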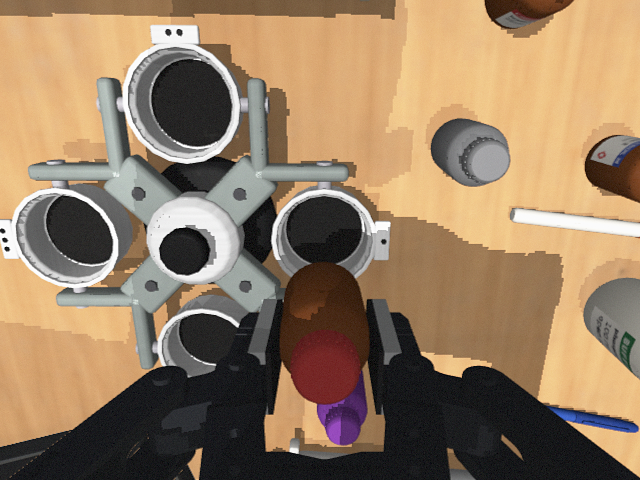

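View pics/s3.png

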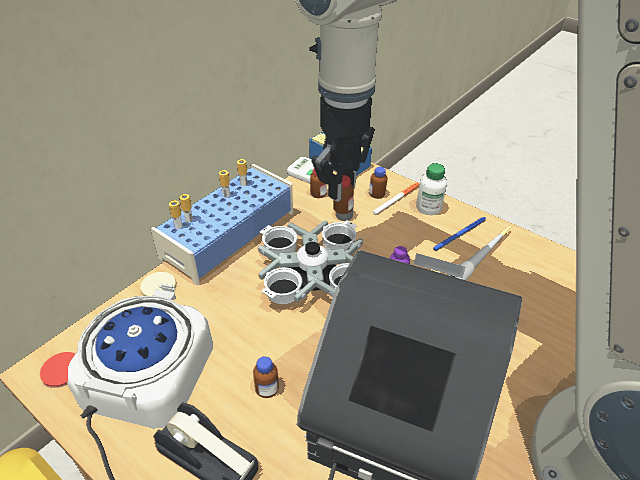

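Run:
```python
from h import *
s=r.sense();C=cam("wrist",s)
for u,z in(((324,233),40),((183,105),40),((66,238),40),((184,251),63),((325,366),162)): print(u,ray(C,u,z).round(1))
q=np.array([[.3537,1.6341],[.134,1.762],[.483,1.995],[.352,1.901]])
P=np.array([[np.hypot(176.66,598.99),230.54],[np.hypot(507.34,137.03),301.07],[np.hypot(481.54,203.91),28.77],[np.hypot(535.54,89.32),127.79]])
A=[];b=[]
for (a,c),(x,z) in zip(q,P):
    A+= [[np.sin(a),np.sin(a+c),1,0],[np.cos(a),np.cos(a+c),0,1]];b+=[x,z]
print(np.linalg.lstsq(np.array(A),np.array(b),rcond=None))
```

```text
(324, 233) [541.2 -91.   40. ]
(183, 105) [611.9 -16.9  40. ]
(66, 238) [538.1  58.7  40. ]
(184, 251) [538.7 -17.1  63. ]
(325, 366) [538.4 -91.3 162. ]
(array([477.38811896, 481.48094761,   8.42384981, -17.98643964]), array([178.30897798]), np.int32(4), array([2.98621888, 2.63603698, 0.32219689, 0.17319068]))
```

jog_arm:
  series:
    - [0, 0, 0, 3, 0.1, 0, 0.3]
    - [0, 0, 0, 3, 0, 0, 0.3]
    - [0, 0, 0, 1.2, 0, 0, 0.3]
    - [0, 0, 0, 0.5, 0, 0, 0.3]
    - [0, 0, 0, 0.3, 0, 0, 0.3]
    - [0, 0, 0, 0, 0, 0, 0.3]
    - [0, 0, 0, 0, 0, 0, 0.3]

```text
clock: 5.2
eef_pos: [537.2, -89.7, 48.2]
tcp_rot: [1.407, 1.569, -0.163]
contact_force: [0.3, -0.3, -1.4]
opening: 0.364
```

jog_arm:
  series:
    - [0, 0, 0, 0.1, 0, 0, 0.3]
    - [0, 0, 0, 0, 0, 0, 0.3]
    - [0, 0, 0, 0, 0, 0, 0.45]
    - [0, 0, 0, 0, 0, 0, 0.6]
    - [0, 0, 0, 0, 0, 0, 0.6]
    - [0, 0, 0, 0, 0, 0, 0.6]

```text
clock: 5.8
eef_pos: [536.5, -89.5, 46.3]
tcp_rot: [-2.931, 1.571, 1.781]
contact_force: [-0.1, 0.3, 0.0]
opening: 0.601
```

Run:
```python
from h import *
s=r.sense();print(s["qpos"].round(3),s["eef_pos"],s["opening"],s["contact_force"])
p,d=r.grab_frame("wrist");cv2.imwrite("pics/w4.png",p[:,:,::-1])
```

```text
[-0.168  0.477  1.942  0.     0.722  1.402] [536.47245339 -89.50961858  46.2849007 ] 0.6013387958737265 [-0.08440356  0.28169191  0.03799929]
```

View pics/w4.png

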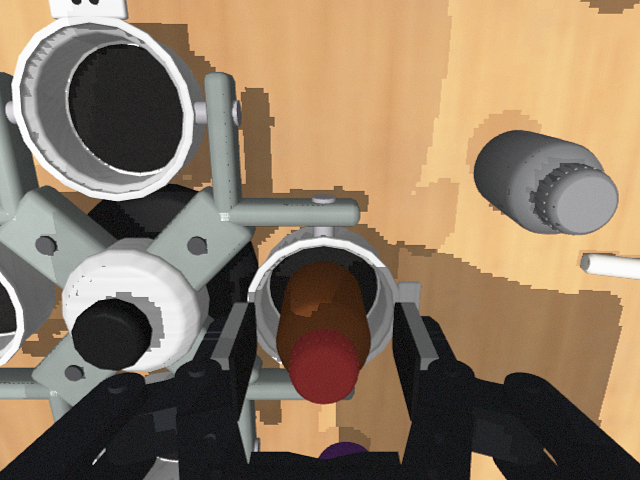

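jog_arm:
  series:
    - [0, 0, 0, -2, 0, 0, 0.6]
    - [0, 0, 0, -4.5, 0, 0, 0.7]
    - [0, 0, 0, -4.5, 0, 0, 0.85]
    - [0, 0, 0, 0, 2.5, 2, 0.85]
    - [0, 0, 0, 0, 3.5, 2.8, 0.85]
    - [0, 0, 0, 0, 3.5, 2.8, 0.85]
    - [0, 0, 0, 0, 2.6, 2, 0.85]
    - [0, 0, 0, 0, 1.4, 1.1, 0.85]
    - [0, 0, 0, 0, 0, 0, 0.85]

```text
clock: 6.75
eef_pos: [672.9, -198.0, 155.8]
tcp_rot: [1.039, 1.57, -0.532]
contact_force: [-0.1, -0.2, -0.9]
opening: 0.853
```

Run:
```python
from h import *
s=r.sense();print(s["eef_pos"],s["opening"])
p,d=r.grab_frame("wrist");cv2.imwrite("pics/w5.png",p[:,:,::-1])
C=cam("wrist",s)
for nm,c in(("red",RED),("blue",BLUE)):
    for b in blobs(p,*c,100): print(nm,b,ray(C,b[0],62).round(1))
```

```text
[ 672.9305684  -198.00948473  155.78013201] 0.8525828318336521
red (array([410.8, 150.2]), np.int32(392), array([29, 18], dtype=int32)) [ 725.6 -247.3   62. ]
red (array([322. , 236.2]), np.int32(832), array([38, 35], dtype=int32)) [ 675.1 -197.7   62. ]
blue (array([424.3, 377.1]), np.int32(223), array([18, 23], dtype=int32)) [ 575.5 -266.    62. ]
```

View pics/w5.png

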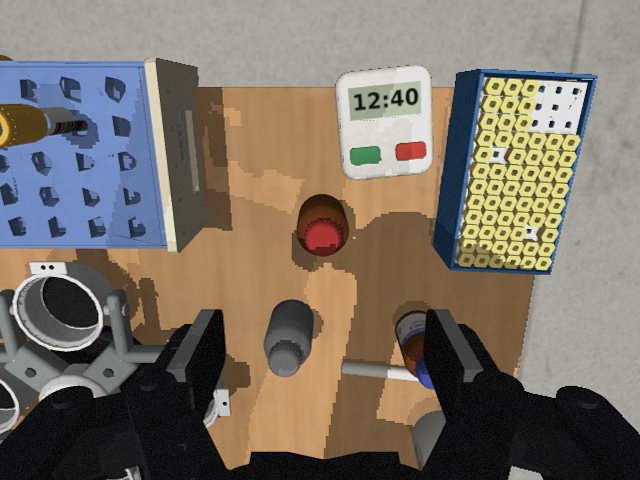

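The red-capped amber bottle at pixel (322,236) sits directly under the tool at about (673,-198), and the fingers have free room either side.

jog_arm:
  series:
    - [0, 0, 0, 4, 0, 0, 0.85]
    - [0, 0, 0, 4.5, 0, 0, 0.85]
    - [0, 0, 0, 2.9, 0, 0, 0.85]
    - [0, 0, 0, 1.2, 0, 0, 0.85]
    - [0, 0, 0, 0.2, 0, 0, 0.85]
    - [0, 0, 0, 0, 0, 0, 0.3]
    - [0, 0, 0, 0, 0, 0, 0.3]
    - [0, 0, 0, 0, 0, 0, 0.3]
    - [0, 0, 0, 0, 0, 0, 0.3]
    - [0, 0, 0, 0, 0, 0, 0.3]
  force: 40

```text
clock: 7.8
eef_pos: [672.8, -196.7, 30.5]
tcp_rot: [1.353, 1.568, -0.217]
contact_force: [-1.5, 2.1, 6.4]
opening: 0.367
```

jog_arm:
  series:
    - [0, 0, 0, -2, 0, 0, 0.3]
    - [0, 0, 0, -4.5, 0, 0, 0.3]
    - [0, 0, 0, -4.5, 0, 0, 0.3]
    - [0, 0, 0, 0, -1.2, -2.2, 0.3]
    - [0, 0, 0, 0, -2.1, -4, 0.3]
    - [0, 0, 0, 0, -2.1, -4, 0.3]
    - [0, 0, 0, 0, -2.1, -4, 0.3]
    - [0, 0, 0, 0, -2.1, -4, 0.3]
    - [0, 0, 0, 0, -2.1, -4, 0.3]
    - [0, 0, 0, 0, -1.2, -2.2, 0.3]
    - [0, 0, 0, 0, -0.7, -1.2, 0.3]
    - [0, 0, 0, 0, 0, 0, 0.3]
    - [0, 0, 0, 0, 0, 0, 0.3]

```text
clock: 9.1
eef_pos: [536.3, 59.0, 138.9]
tcp_rot: [1.426, 1.569, -0.144]
contact_force: [0.4, -0.1, -0.5]
opening: 0.377
```

Run:
```python
from h import *
s=r.sense();print(s["eef_pos"],s["opening"],s["contact_force"])
p,d=r.grab_frame("wrist");cv2.imwrite("pics/w6.png",p[:,:,::-1])
```

```text
[536.28700182  59.00690597 138.85208996] 0.37662187351854487 [ 0.35400275 -0.12013051 -0.53101553]
```

View pics/w6.png

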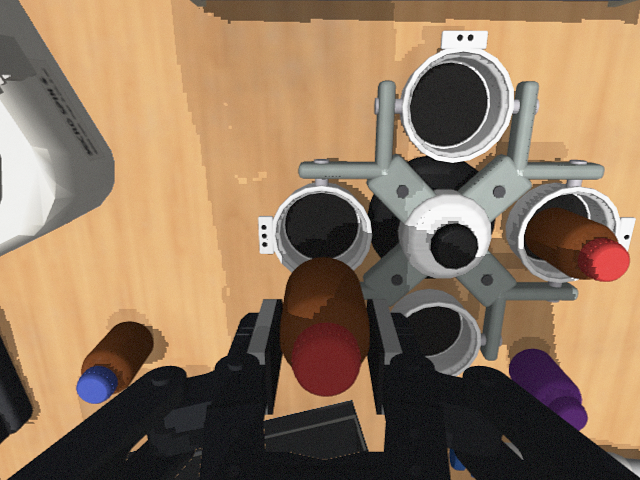

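jog_arm:
  series:
    - [0, 0, 0, 3, 0, 0, 0.3]
    - [0, 0, 0, 3, 0, 0, 0.3]
    - [0, 0, 0, 1.7, 0, 0, 0.3]
    - [0, 0, 0, 0.7, 0, 0, 0.3]
    - [0, 0, 0, 0.5, 0, 0, 0.3]
    - [0, 0, 0, 0, 0, 0, 0.3]
    - [0, 0, 0, 0, 0, 0, 0.3]

```text
clock: 9.85
eef_pos: [536.1, 59.3, 50.0]
tcp_rot: [1.659, 1.57, 0.088]
contact_force: [-0.2, 0.3, -0.6]
opening: 0.37
```

jog_arm:
  series:
    - [0, 0, 0, 0.15, 0, 0, 0.3]
    - [0, 0, 0, 0.1, 0, 0, 0.3]
    - [0, 0, 0, 0, 0, 0, 0.3]

```text
clock: 10.15
eef_pos: [536.7, 59.6, 48.3]
tcp_rot: [1.622, 1.568, 0.052]
contact_force: [-0.8, -2.0, 10.2]
opening: 0.367
```

jog_arm:
  series:
    - [0, 0, 0, 0, 0, 0, 0.45]
    - [0, 0, 0, 0, 0, 0, 0.6]
    - [0, 0, 0, 0, 0, 0, 0.6]
    - [0, 0, 0, -2, 0, 0, 0.6]
    - [0, 0, 0, -4.5, 0, 0, 0.7]
    - [0, 0, 0, -4.5, 0, 0, 0.85]
    - [0, 0, 0, 0, 0.3, 2.5, 0.85]
    - [0, 0, 0, 0, 0.5, 4.2, 0.85]
    - [0, 0, 0, 0, 0.5, 4.2, 0.85]
    - [0, 0, 0, 0, 0.5, 4.2, 0.85]
    - [0, 0, 0, 0, 0.5, 4.2, 0.85]
    - [0, 0, 0, 0, 0.5, 4.2, 0.85]
    - [0, 0, 0, 0, 0.5, 4.2, 0.85]
    - [0, 0, 0, 0, 0.4, 3.3, 0.85]
    - [0, 0, 0, 0, 0.3, 2, 0.85]
    - [0, 0, 0, 0, 0, 0, 0.85]

```text
clock: 11.75
eef_pos: [575.7, -272.6, 156.5]
tcp_rot: [0.491, 1.57, -1.081]
contact_force: [0.3, 0.6, -0.6]
opening: 0.853
```

Run:
```python
from h import *
s=r.sense();print(s["eef_pos"],s["opening"])
p,d=r.grab_frame("wrist");cv2.imwrite("pics/w7.png",p[:,:,::-1])
C=cam("wrist",s)
for nm,c in(("red",RED),("blue",BLUE)):
    for b in blobs(p,*c,100): print(nm,b,ray(C,b[0],62).round(1))
```

```text
[ 575.71350068 -272.58754458  156.52369324] 0.8533255010331127
red (array([ 14.4, 313.6]), np.int32(832), array([32, 32], dtype=int32)) [526.  -76.6  62. ]
blue (array([323. , 235.7]), np.int32(948), array([37, 36], dtype=int32)) [ 577.9 -272.8   62. ]
blue (array([283.9, 420.7]), np.int32(786), array([107,  27], dtype=int32)) [ 441.6 -245.2   62. ]
```

View pics/w7.png

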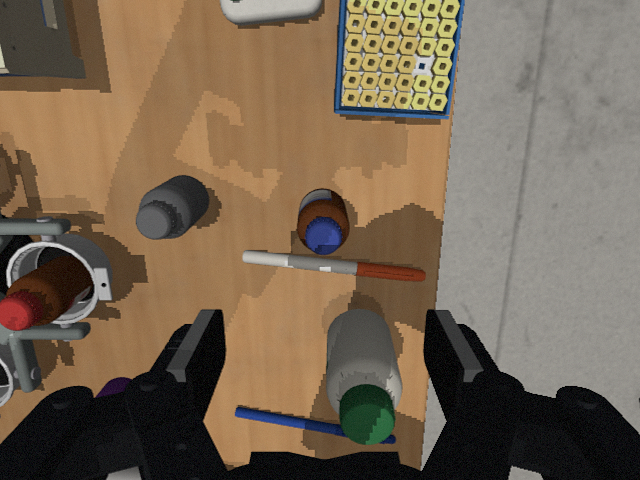

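Blue cap at (323,236), right under the tool; the pen and white bottle are clear. Grasping.

jog_arm:
  series:
    - [0, 0, 0, 4, 0, 0, 0.85]
    - [0, 0, 0, 4.5, 0, 0, 0.85]
    - [0, 0, 0, 2.9, 0, 0, 0.85]
    - [0, 0, 0, 1.2, 0, 0, 0.85]
    - [0, 0, 0, 0.2, 0, 0, 0.85]
    - [0, 0, 0, 0, 0, 0, 0.3]
    - [0, 0, 0, 0, 0, 0, 0.3]
    - [0, 0, 0, 0, 0, 0, 0.3]
    - [0, 0, 0, 0, 0, 0, 0.3]
    - [0, 0, 0, 0, 0, 0, 0.3]
  force: 40

```text
clock: 12.8
eef_pos: [576.7, -271.0, 30.7]
tcp_rot: [1.194, 1.568, -0.376]
contact_force: [-0.2, 0.9, 6.6]
opening: 0.368
```

jog_arm:
  series:
    - [0, 0, 0, -2, 0, 0, 0.3]
    - [0, 0, 0, -4.5, 0, 0, 0.3]
    - [0, 0, 0, -4.5, 0, 0, 0.3]
    - [0, 0, 0, 0, 0.3, -2.2, 0.3]
    - [0, 0, 0, 0, 0.6, -4, 0.3]
    - [0, 0, 0, 0, 0.6, -4, 0.3]
    - [0, 0, 0, 0, 0.6, -4, 0.3]
    - [0, 0, 0, 0, 0.6, -4, 0.3]
    - [0, 0, 0, 0, 0.5, -4, 0.3]
    - [0, 0, 0, 0, 0.3, -2.2, 0.3]
    - [0, 0, 0, 0, 0.1, -1.2, 0.3]
    - [0, 0, 0, 0, 0, 0, 0.3]
    - [0, 0, 0, 0, 0, 0, 0.3]

```text
clock: 14.1
eef_pos: [611.4, -15.3, 139.1]
tcp_rot: [0.66, 1.57, -0.91]
contact_force: [-0.3, -0.2, 0.3]
opening: 0.372
```

Run:
```python
from h import *
s=r.sense();print(s["eef_pos"],s["opening"],s["contact_force"])
p,d=r.grab_frame("wrist");cv2.imwrite("pics/w8.png",p[:,:,::-1])
C=cam("wrist",s);print(ray(C,(325,365),172))
```

```text
[611.40368449 -15.25829976 139.09621992] 0.37246210321360446 [-0.34457277 -0.22906028  0.33876169]
[613.91656011 -16.36080595 172.        ]
```

View pics/w8.png

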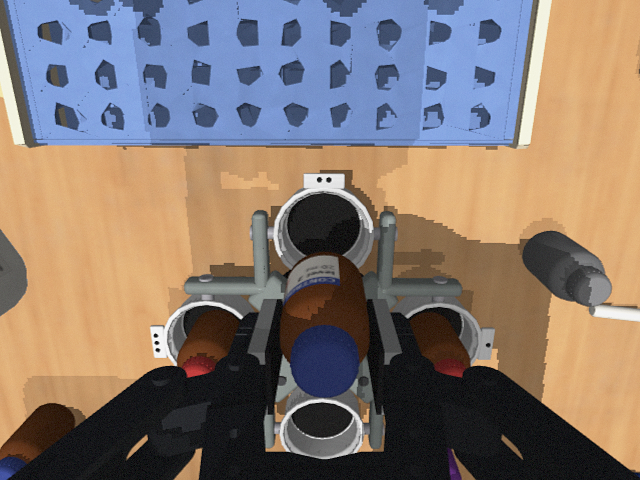

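jog_arm:
  series:
    - [0, 0, 0, 3, 0, 0, 0.3]
    - [0, 0, 0, 3, 0, 0, 0.3]
    - [0, 0, 0, 1.7, 0, 0, 0.3]
    - [0, 0, 0, 0.7, 0, 0, 0.3]
    - [0, 0, 0, 0.5, 0, 0, 0.3]
    - [0, 0, 0, 0.1, 0, 0, 0.3]
    - [0, 0, 0, 0.1, 0, 0, 0.3]
    - [0, 0, 0, 0, 0, 0, 0.3]

```text
clock: 14.95
eef_pos: [612.1, -14.7, 48.8]
tcp_rot: [1.455, 1.569, -0.116]
contact_force: [-0.9, -0.9, 1.9]
opening: 0.37
```

jog_arm:
  series:
    - [0, 0, 0, 0.1, 0, 0, 0.3]
    - [0, 0, 0, 0, 0, 0, 0.3]
    - [0, 0, 0, 0, 0, 0, 0.45]
    - [0, 0, 0, 0, 0, 0, 0.6]
    - [0, 0, 0, 0, 0, 0, 0.6]
    - [0, 0, 0, -2, 0, 0, 0.6]
    - [0, 0, 0, -4.5, 0, 0, 0.7]
    - [0, 0, 0, -4.5, 0, 0, 0.85]
    - [0, 0, 0, 0, -1.7, -2.2, 0.85]
    - [0, 0, 0, 0, -3, -3.9, 0.85]
    - [0, 0, 0, 0, -3, -3.9, 0.85]
    - [0, 0, 0, 0, -3, -3.9, 0.85]
    - [0, 0, 0, 0, -3, -3.9, 0.85]
    - [0, 0, 0, 0, -1.9, -2.5, 0.85]
    - [0, 0, 0, 0, -1.2, -1.6, 0.85]
    - [0, 0, 0, 0, 0, 0, 0.85]

```text
clock: 16.55
eef_pos: [441.8, 206.0, 156.7]
tcp_rot: [-1.877, 1.57, 2.838]
contact_force: [0.2, -0.5, 0.6]
opening: 0.854
```

Run:
```python
from h import *
s=r.sense();print(s["eef_pos"],s["opening"],s["qpos"].round(3))
p,d=r.grab_frame("wrist");cv2.imwrite("pics/w9.png",p[:,:,::-1])
C=cam("wrist",s)
for nm,c in(("red",RED),("blue",BLUE)):
    for b in blobs(p,*c,100): print(nm,b,ray(C,b[0],62).round(1))
p,d=r.grab_frame("scene");cv2.imwrite("pics/s9.png",p[:,:,::-1])
```

```text
[441.76778592 205.97595799 156.74331282] 0.8539624853499247 [4.330e-01 2.330e-01 1.993e+00 1.000e-03 9.170e-01 2.000e+00]
red (array([618.4,  68.6]), np.int32(1640), array([48, 49], dtype=int32)) [537.3  50.1  62. ]
blue (array([138.6,  24.6]), np.int32(6306), array([194,  57], dtype=int32)) [557.4 300.5  62. ]
blue (array([326. , 235.3]), np.int32(1041), array([37, 37], dtype=int32)) [444.1 204.   62. ]
```

View pics/w9.png

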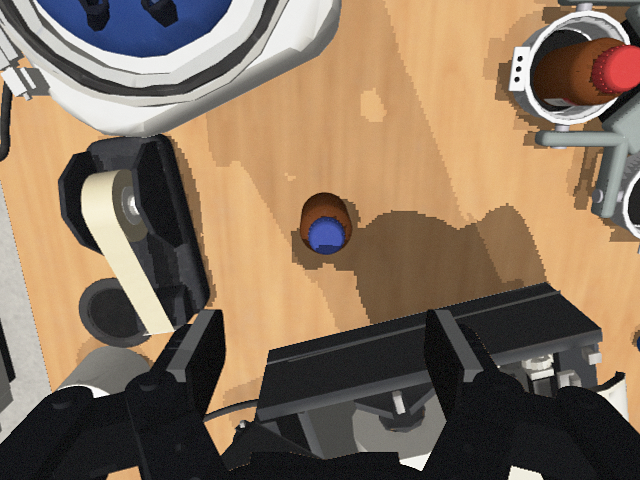

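View pics/s9.png

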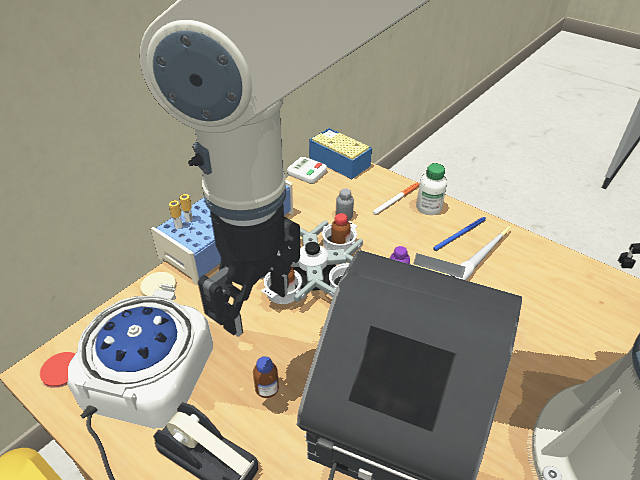

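Blue cap at (326,235) is under the tool. The forearm rises steeply away from the wrist, so it clears the printer. Descending in two stages, watching force.

jog_arm:
  series:
    - [0, 0, 0, 3.5, 0, 0.15, 0.85]
    - [0, 0, 0, 3.5, 0, 0, 0.85]
    - [0, 0, 0, 2, 0, 0, 0.85]
    - [0, 0, 0, 1, 0, 0, 0.85]
    - [0, 0, 0, 0, 0, 0, 0.85]

```text
clock: 17.15
eef_pos: [443.2, 201.9, 55.7]
tcp_rot: [-1.098, 1.569, -2.669]
contact_force: [-0.4, -0.8, 0.1]
opening: 0.849
```

jog_arm:
  series:
    - [0, 0, 0, 1.6, 0, 0, 0.85]
    - [0, 0, 0, 1.1, 0, 0, 0.85]
    - [0, 0, 0, 0.1, 0, 0, 0.85]
    - [0, 0, 0, 0, 0, 0, 0.3]
    - [0, 0, 0, 0, 0, 0, 0.3]
    - [0, 0, 0, 0, 0, 0, 0.3]
    - [0, 0, 0, 0, 0, 0, 0.3]
    - [0, 0, 0, 0, 0, 0, 0.3]
  force: 40

```text
clock: 17.95
eef_pos: [443.9, 203.1, 29.6]
tcp_rot: [1.855, 1.569, 0.285]
contact_force: [-0.2, -1.7, 5.7]
opening: 0.372
```

jog_arm:
  series:
    - [0, 0, 0, -2, 0, 0, 0.3]
    - [0, 0, 0, -4.5, 0, 0, 0.3]
    - [0, 0, 0, -4.5, 0, 0, 0.3]
    - [0, 0, 0, 0, 0.2, 2.2, 0.3]
    - [0, 0, 0, 0, 0.4, 4.2, 0.3]
    - [0, 0, 0, 0, 0.4, 4.2, 0.3]
    - [0, 0, 0, 0, 0.4, 4.2, 0.3]
    - [0, 0, 0, 0, 0.3, 4, 0.3]
    - [0, 0, 0, 0, 0.1, 2, 0.3]
    - [0, 0, 0, 0, 0.1, 1, 0.3]
    - [0, 0, 0, 0, 0, 0, 0.3]
    - [0, 0, 0, 0, 0, 0, 0.3]

```text
clock: 19.15
eef_pos: [462.4, -14.4, 138.9]
tcp_rot: [2.973, 1.57, 1.402]
contact_force: [0.9, 0.0, 0.0]
opening: 0.372
```

Run:
```python
from h import *
s=r.sense();print(s["eef_pos"],s["opening"],s["contact_force"])
p,d=r.grab_frame("wrist");cv2.imwrite("pics/w10.png",p[:,:,::-1])
C=cam("wrist",s);print(ray(C,(325,365),172))
```

```text
[462.41725408 -14.39135075 138.87864315] 0.3722958495223793 [0.92283807 0.01550868 0.04903428]
[465.0930848  -15.51781303 172.        ]
```

View pics/w10.png

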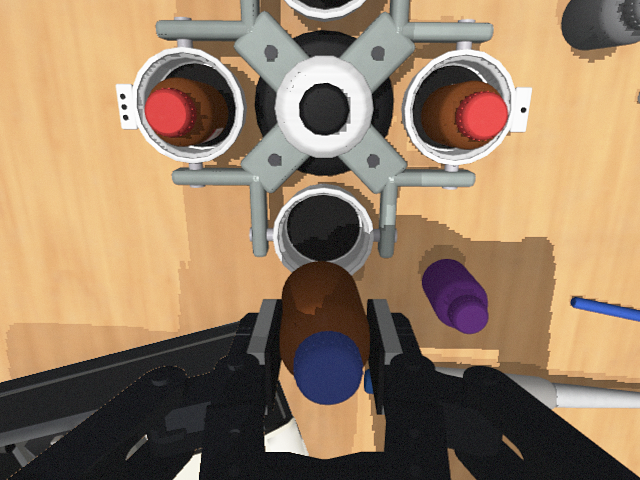

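jog_arm:
  series:
    - [0, 0, 0, 3, 0, 0, 0.3]
    - [0, 0, 0, 3, 0, 0, 0.3]
    - [0, 0, 0, 1.7, 0, 0, 0.3]
    - [0, 0, 0, 0.7, 0, 0, 0.3]
    - [0, 0, 0, 0.5, 0, 0, 0.3]
    - [0, 0, 0, 0.1, 0, 0, 0.3]
    - [0, 0, 0, 0.1, 0, 0, 0.3]
    - [0, 0, 0, 0, 0, 0, 0.3]

```text
clock: 20.0
eef_pos: [462.9, -15.0, 48.4]
tcp_rot: [1.553, 1.57, -0.017]
contact_force: [-0.2, -0.2, -0.5]
opening: 0.375
```

jog_arm:
  series:
    - [0, 0, 0, 0.1, 0, 0, 0.3]
    - [0, 0, 0, 0, 0, 0, 0.3]
    - [0, 0, 0, 0, 0, 0, 0.45]
    - [0, 0, 0, 0, 0, 0, 0.6]
    - [0, 0, 0, 0, 0, 0, 0.6]
    - [0, 0, 0, -2, 0, 0, 0.6]
    - [0, 0, 0, -4.5, 0, 0, 0.6]
    - [0, 0, 0, -4.5, 0, 0, 0.6]
    - [0, 0, 0, -4.5, 0, 0, 0.6]
    - [0, 0, 0, -4.5, -1, 0, 0.6]
    - [0, 0, 0, -4, -2, 0, 0.6]
    - [0, 0, 0, 0, -2, 0, 0.6]
    - [0, 0, 0, 0, 0, 0, 0.6]
    - [0, 0, 0, 0, 0, 0, 0.6]

```text
clock: 21.4
eef_pos: [412.4, -15.1, 286.6]
tcp_rot: [1.715, 1.57, 0.144]
contact_force: [-0.1, 0.8, -0.3]
opening: 0.603
```

Run:
```python
from h import *
s=r.sense();print(s["eef_pos"],s["contact_force"])
p,d=r.grab_frame("wrist");cv2.imwrite("pics/w11.png",p[:,:,::-1])
C=cam("wrist",s)
for nm,c in(("red",RED),("blue",BLUE)):
    for b in blobs(p,*c,100): print(nm,b,ray(C,b[0],80).round(1))
b=blobs(p,(60,100,40),(88,255,255),150);print([(x,ray(C,x[0],98).round(1)) for x in b])
f=np.load("w1.npz");C=cam("wrist",dict(eef_pos=f["e"],tcp_rot=f["t"]))
print([(x,ray(C,x[0],98).round(1)) for x in blobs(f["p"],(60,100,40),(88,255,255),150)])
p,d=r.grab_frame("scene");cv2.imwrite("pics/s11.png",p[:,:,::-1])
```

```text
[412.38838529 -15.09638635 286.62381533] [-0.11703719  0.80731614 -0.26120726]
red (array([226.9,  36. ]), np.int32(649), array([29, 31], dtype=int32)) [536.7  57.7  80. ]
red (array([421.2,  38.4]), np.int32(690), array([30, 32], dtype=int32)) [535.1 -89.6  80. ]
blue (array([323.1, 137. ]), np.int32(552), array([27, 27], dtype=int32)) [461.9 -15.2  80. ]
blue (array([564.8, 205.2]), np.int32(923), array([129,  35], dtype=int32)) [ 404.8 -222.3   80. ]
blue (array([357. , 250.9]), np.int32(123), array([ 9, 15], dtype=int32)) [362.9 -45.3  80. ]
[]
[((array([505.9, 234.6]), np.int32(1221), array([42, 39], dtype=int32)), array([ 474.7, -295.8,   98. ]))]
```

View pics/w11.png

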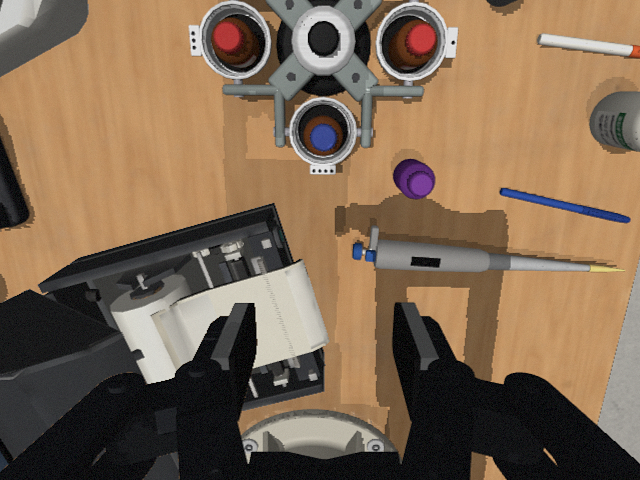

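View pics/s11.png

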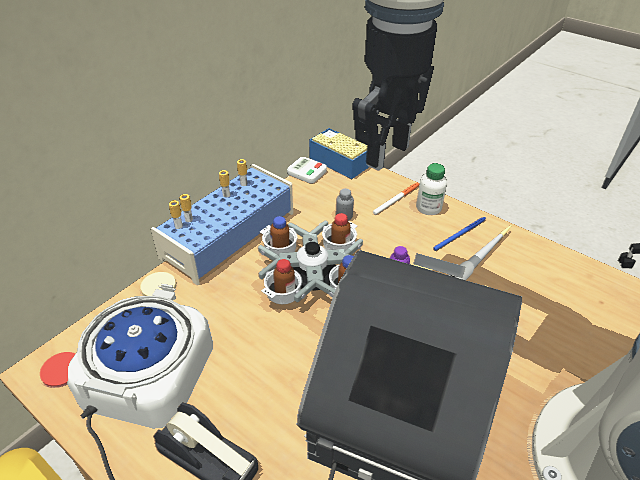

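Run:
```python
from h import *
p,d=r.grab_frame("top");C=cam("top")
for nm,c in(("red",RED),("blue",BLUE)):
    for b in blobs(p,*c,40): print(nm,b[0],b[1],ray(C,b[0],80).round(1))
cv2.imwrite("pics/t12.png",cv2.resize(p[170:310,240:390,::-1],None,fx=4,fy=4,interpolation=cv2.INTER_CUBIC))
for q in(np.load("top0.npz")["p"],p): print([(x,ray(C,x[0],98).round(1)) for x in blobs(q,(60,100,40),(88,255,255),100)])
```

```text
red [138.  164.7] 440 [677.9 345.6  80. ]
red [276.4 237. ] 75 [536.3  59.1  80. ]
red [351.  239.2] 84 [535.3 -89.   80. ]
blue [159.2 205. ] 1615 [595.7 296.9  80. ]
blue [315.  200.5] 85 [611.8 -15.6  80. ]
blue [431.7 316.3] 229 [ 388.1 -247.8   80. ]
[((array([458.9, 273.4]), np.int32(219), array([17, 16], dtype=int32)), array([ 471.4, -296.3,   98. ]))]
[((array([459. , 273.6]), np.int32(223), array([17, 17], dtype=int32)), array([ 471. , -296.5,   98. ]))]
```

View pics/t12.png

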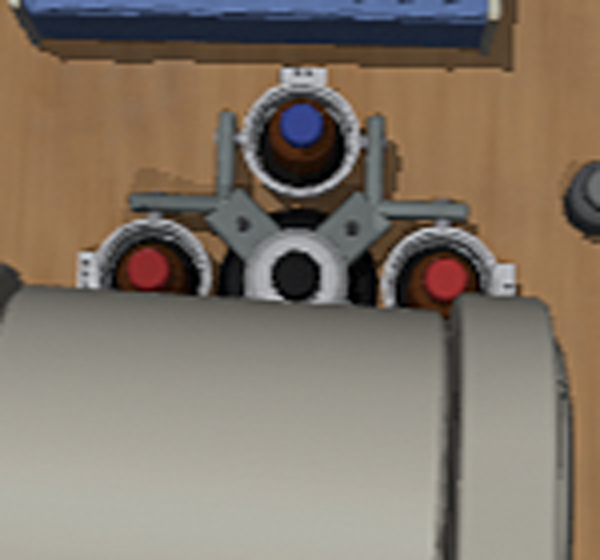

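The top view shows blue in bucket 2 (cap at crop pixel (301,125)) and red in buckets 3 and 1 ((148,268) and (446,278)). The wrist view showed blue in bucket 4. The rotor and the white bottle have not moved.

```bash
python3 -c "
from rig import r
print(r.sign_off())"
```

```text
the job is handed in; nothing more can be done
None
```

I loaded all four amber bottles and handed the job in at about 21.5 s of the 93 s allowed. The red-capped bottles are in buckets 1 and 3, and the blue-capped ones are in buckets 2 and 4.

- **Position:** the last wrist and top views put every cap within about 3 mm of its bucket centre (limit 12 mm). The top view shows the rotor at its starting angle.
- **Height and tilt:** the bottles look upright in the last pictures. I judged that they are on the bucket floors from the tool height at release (about 47–48 mm) and light contact forces. I did not measure bottle height directly.
- **White bottle:** the top view puts it within about 0.5 mm of its start. The gripper was open and well clear of everything at hand-in.
- **Disagreements and gaps:** the scene camera read about 5 mm off the other two for the bottle caps, so I used the wrist and top cameras. In the last top view the arm hid bucket 4, so that bottle was checked only by the wrist camera. In the last wrist view, bucket 2 and the white bottle's cap were out of frame, so I checked those from the top view.

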